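# Reload the forming die

## Task

Reload the forming die on the bench: draw its clamping jaw fully back, lift the finished part out and set it down flat, hub up, in the shallow open tray. Then slide the blank whose outline matches the die's cavity along the die's top - it must not be picked up - until it drops in, and press it down firmly until it is fully home; the guide rail helps to line it up. Leave the jaw back, the other blank where it lies and everything else on the bench undisturbed.

Things in the scene. Friction and masses are not known exactly. Their poses are not given: they have to be found in the camera images.
- die: Dark steel die block fixed to the bench, 210 (x) x 300 (y) x 25 mm high; origin at the centre of its underside. A 66 x 66 mm square cavity, parallel to its sides, is centred at x = +40, y = 0 mm. A steel guide rail, 10 mm high, runs along its top; its face at x = +72.5 mm lines a 64 mm blank up with the cavity. The blanks lie either side (+y, -y) of the cavity.
- cavity (a point): Centre of the cavity's mouth, at the level of the die block's top (25 mm above the bench).
- pad (a joint): Square steel knock-out pad, 60 x 60 mm, that fills the cavity's floor. It moves down stiffly (about 8 N) and stays where it is left. Value in m: 0 = raised, its face 4 mm below the block's top; 0.005 = fully down, its face 9 mm below the block's top.
- jaw (a joint): Steel clamping jaw on the die block, 44 mm wide (y), its top 13.5 mm above the block's top. Its lip reaches over the finished part's near edge and keeps it from being lifted. Slides along the block's -x, away from the rail, with about 4 N. Value in m: 0 = closed, 0.055 = fully back.
- jaw_post (a point): Upright round post on the jaw, diameter 16 mm, to move it by; this point is on its axis 45 mm above the die block's top. The bare post runs from 14 mm to 47 mm above the block's top, with a thin cap 20 mm wide, 3 mm thick above.
- part: Finished part: a 64 x 64 x 8 mm aluminium plate with an upright round hub in the middle, diameter 24 mm, 30 mm tall (a collar of 34 mm diameter, 4 mm high, at its foot). Origin at the centre of the plate's underside, z up through the hub. It starts in the cavity on the raised pad, the plate standing 4 mm above the block's top. 130 g.
- square_blank: Flat square aluminium blank, 64 x 64 x 8 mm, about 90 g, lying on the die block beside the cavity; origin at the centre of its underside, x and y along its sides.
- round_blank: Flat round aluminium blank, diameter 64 mm, 8 mm thick, lying on the die block on the other side of the cavity; origin at the centre of its underside. Not to be used.
- tray: Shallow open grey plastic tray fixed to the bench to the left or right of the die, 120 x 120 mm outside, 22 mm high, walls 4 mm, floor 4 to 5 mm; origin at the centre of its underside.
- case: Closed grey plastic tool case, 120 x 120 x 43 mm, on the other side of the die from the tray; origin at the centre of its underside. Bystander.
- screwdriver: Screwdriver with orange handle lying on the bench between the robot and the die. Bystander.
- tape: Black roll of tape, diameter 64 mm, 19 mm high, lying flat. Bystander.
- flux: White bottle, diameter 40 mm, 90 mm high, beyond the die. Bystander.
- meter: Orange multimeter, 150 x 75 x 30 mm, lying beyond the die. Bystander.
- pliers: Pliers with red handles lying beyond the die. Bystander.
- tipcleaner: Dark round pot with a brass wool ball, diameter 56 mm, 44 mm high. Bystander.
Mind the look-alikes: they are no part of the job. There is more than one size of the part; the one meant has the size given above.

How it is judged:
On the way, in this order (a step that is already met when the one before it is completed fails the run):
1. the jaw is drawn back at least 45 mm of its 55 mm (value of joint jaw above 0.045 m), for 0.2 s.
2. the finished part lies flat in the tray, hub up, let go (x of part in the frame of tray between -0.04 and 0.04 m and y of part in the frame of tray between -0.04 and 0.04 m and z of part in the frame of tray below 0.012 m and angle between part's own z axis and vertical below 0.12 rad and contact force between part and the fingers below 0.1 N and linear speed of part below 0.03 m/s), for 0.2 s.
At the end, for the whole second after the job is handed in: Square blank in the cavity: centred within 3 mm, level within 0.04 rad, underside at least 7.5 mm below the block's top, at rest; finished part flat in the tray, hub up, within 40 mm of its middle each way, at rest; jaw at least 40 mm back; round blank within 30 mm of its start (horizontal distance between square_blank and cavity below 0.003 m and z of square_blank in the frame of die below 0.0175 m and angle between square_blank's own z axis and vertical below 0.04 rad and linear speed of square_blank below 0.01 m/s and value of joint jaw above 0.04 m and x of part in the frame of tray between -0.04 and 0.04 m and y of part in the frame of tray between -0.04 and 0.04 m and z of part in the frame of tray below 0.012 m and angle between part's own z axis and vertical below 0.12 rad and linear speed of part below 0.02 m/s and distance of round_blank from where it was at the start of the episode below 0.03 m); the robot touches nothing.
It fails at once if the square blank is picked up: its centre more than 15 mm above the die's top (z of square_blank in the frame of die above 0.04 m).
It fails at once if the round blank is moved more than 30 mm (distance of round_blank from where it was at the start of the episode above 0.03 m).
It fails at once if a bystander is moved more than 30 mm (distance of any of case, screwdriver, tape, flux, meter, pliers, tipcleaner from where it was at the start of the episode above 0.03 m).
It also fails if it takes over 72 s, if anything falls off the work surface, if the arm or the gripper's body presses on something with over 40 N, if the wrist force passes 120 N, or if a joint passes its speed limit or range.

## Robot

A 6-joint arm with a two-finger parallel gripper is mounted at the origin on the work surface. World frame = base frame: x ahead of the robot, y to its left, z up, the work surface at z = 0. Lengths are in m, angles in rad, forces in N, time in s.
With the tool pointing down it reaches from about 0.3 to 0.775 m from the base axis. Payload 14.6 kg.
Tool frame: the origin (TCP) lies on the centre line of the jaws, within the pads' length; the fingertips stand robot.nose_length ahead of it and the grasp point (between the pads) lies 2 mm behind it (robot.nose_length is the distance from the TCP to the fingertips, in m); z points along the fingers, y is the direction in which the jaws open and shut (so a half turn about z gives the same grasp; the last joint's range is limited). The gripper opens to 85 mm and grips with 20 to 120 N. Pads are 22 mm wide; open, the fingers measure 114 mm over their backs; the gripper's body (76 mm by 85 mm) begins 54 mm behind the grasp point. The pads swing forward as they close: fully open they stand 13 mm farther back than shut.
Start: joints at [-1.352, 0.3, 1.521, -0, 1.321, -0.067], TCP at [0.155, -0.528, 0.248] pointing down, gripper open.
Joint ranges: [-3.03, 3.03], [-0.79, 2.21], [0.23, 2.52], [-1.04, 4.18], [0, 3.07], [-2.55, 2.55]. Speed limits (rad/s): [2.22, 2.22, 2.57, 3.14, 3.14, 3.14].

## Interface

Orientations are given as a unit quaternion [x, y, z, w].
In Python, from bench import robot gives the robot as it stands. The module is installed in compiled form; this text tells all that it offers.
- The arm moves only by the shell command python3 -m handwheel 'ROWS' [OPENING]. ROWS is JSON, a list that holds one entry, the list of rows, each a list of 6 numbers: the shift along the world's x, y, z in mm, then the turn, a rotation vector about the world's x, y, z in rad. A call has 1 to 12 rows; each row is the pose to reach, as a shift and turn from the pose commanded when the call began; what a row does not reach only later rows make up. A row lasts 1/12 s, in which the tool goes at most 41.7 mm and 7.16 degrees, less where a joint would pass 70% of its speed; a pose out of reach is approached as far as the arm can. A call with a gripper value outside its range is refused whole. OPENING is the finger opening in mm, from 0 to 85.4, set as the call begins (- or left out, the last holds). The fingers move at their own pace and stop on an object; the grip force is fixed at half the most. Time passes only in rows, so rows that repeat a pose let the fingers close. It gives the time, the measured TCP pose, the force and the opening at its end, in the units of the state.
- robot.get_state(): the state, without advancing time (a new reading comes with each control period).
- robot.camera(name): name is "side" or "top" or "wrist"; returns (picture, depth): 400x640x3 uint8, red, green, blue; 400x640 float32, m along the optical axis (not along the pixel's ray), 0 where there is no reading.
- robot.camera_params(name): a dict with "intrinsics" (3x3 intrinsics, pixels), "k1" (the pictures are not rectified: a ray, as slopes to the right and down, at radius r is drawn at 1 + k1 r^2 times it, then the intrinsics apply), "pose" (4x4, takes a point from camera to world coordinates); the wrist camera has in their place "T_tool_cam" (4x4, takes a point from camera to tool coordinates, whose origin is the TCP and whose axes are the flange's). Camera axes: x right, y up, looking along -z (the intrinsics and any distortion apply to the point x, -y, -z); pixel columns grow to the right and rows downward; lengths in m; the calibration is good to about 2 mm. A picture is of the moment at which its call begins: read the wrist's pose just before it. camera_params takes no time and is no camera call.
- robot.hand_in(): hands the job in, once; it reports no verdict.
Trained networks look in the newest picture that a camera, given by its name, has taken for a name from the list of things; names that differ only in an ending like _2 or _b are one class to them, and where a whole thing is asked for, a point or a joint stands for the part that bears it (a point fixed in the world has none). Each returns a list of dicts, best first, with "p" (0 to 1); they miss things now and then, are a little off and sometimes report something else, mostly with a low value. They report only what shows in the picture. A call takes as long as a camera call. They do not tell look-alikes from the thing itself.
- robot.masks_of(label, camera): "mask" (400x640 bool, what is visible of it) and "rect" ([left, top, right, bottom] in pixels, round what is visible of it).
- robot.landmark_of(label, camera): "centre" ([column, row] in pixels: a listed point, or the origin of a listed thing).
The state is a dict: "clock": time; "joint_pos": joint angles; "joint_vel": joint speeds; "joint_torque": joint torques, N m; "position": TCP position; "tool_rot": TCP orientation; "wrist_force": force on the tool from outside, world axes, zero at the start; "moment": the same for the moment, N m; "grip_width": opening from 0.0 (shut) to 1.0 (fully open).
Only numpy, scipy, OpenCV 4.12 (cv2) and the standard library are available. Lean on these libraries where they do the work, as an engineer would, in place of code of your own. Each camera call takes 0.05 s, during which the arm holds its last target. There are 200 camera calls.

## Working session

There is one attempt and no reset: what is moved stays moved. The work goes in short steps, Python scripts to look and compute and a shell command to move; the robot and the scene stay as the last step left them, time stands still between calls to the robot, and variables do not carry over. Pictures are saved under pics/ and viewed, about 8 in all and at most 12, crops included, and the job is handed in when it is done.

```bash
mkdir -p pics; cat > h.py <<'E'
import numpy as np, cv2
from bench import robot
from scipy.spatial.transform import Rotation as R
def pose(cam):
    p=robot.camera_params(cam)
    if 'pose' in p: return p,np.array(p['pose'])
    s=robot.get_state(); T=np.eye(4); T[:3,:3]=R.from_quat(s['tool_rot']).as_matrix(); T[:3,3]=s['position']
    return p,T@np.array(p['T_tool_cam'])
def rays(p,T,uv):
    K=np.array(p['intrinsics']); uv=np.atleast_2d(np.float64(uv))
    n=cv2.undistortPoints(uv[:,None],K,np.array([p['k1'],0,0,0.]))[:,0]
    return np.c_[n[:,0],-n[:,1],-np.ones(len(n))]
def at_z(p,T,uv,z):
    d=rays(p,T,uv)@T[:3,:3].T; o=T[:3,3]
    return o+d*((z-o[2])/d[:,2])[:,None]
def at_depth(p,T,uv,dep):
    d=rays(p,T,uv)*np.atleast_1d(dep)[:,None]
    return d@T[:3,:3].T+T[:3,3]
def cloud(p,T,dep,mask):
    v,u=np.nonzero(mask&(dep>0)); return at_depth(p,T,np.c_[u,v],dep[v,u])
E
python3 - <<'E'
from h import *
s=robot.get_state(); print(s['position'],s['tool_rot'],robot.nose_length,s['clock'])
for c in ['top','side']:
    p,T=pose(c); im,d=robot.camera(c); cv2.imwrite(f'pics/{c}0.png',im[:,:,::-1]); np.save(f'{c}0.npy',d)
    print(c,T.round(3).tolist())
    for n in ['die','jaw','part','square_blank','round_blank','tray','case','screwdriver','tape','flux','tipcleaner']:
        for m in robot.masks_of(n,c)[:3]:
            if m['p']<.2: continue
            P=cloud(p,T,d,m['mask']); 
            if len(P)==0: print(n,m['p'],'nodepth');continue
            print(n,round(m['p'],2),m['rect'],'med',np.median(P,0).round(3),'lo',np.percentile(P,2,0).round(3),'hi',np.percentile(P,98,0).round(3))
    for n in ['cavity','jaw_post','part','square_blank','tray','die']:
        print(n,[(round(l['p'],2),np.round(l['centre'],1).tolist()) for l in robot.landmark_of(n,c)[:3]])
E
```

```text
[ 0.15500204 -0.52746619  0.24768831] [ 9.89805324e-01  1.42425534e-01 -4.69034194e-05 -6.20541648e-04] 0.017 0.0
top [[-0.023, 0.986, -0.163, 0.347], [-1.0, -0.024, -0.001, 0.002], [-0.005, 0.163, 0.987, 1.405], [0.0, 0.0, 0.0, 1.0]]
die 0.91 [289.1, 166.5, 393.1, 241.1] med [ 0.546 -0.071  0.025] lo [ 0.463 -0.214  0.015] hi [0.67  0.076 0.041]
die 0.73 [178.6, 214.2, 225.4, 260.1] med [0.474 0.33  0.042] lo [0.416 0.274 0.015] hi [0.533 0.392 0.048]
die 0.7 [339.2, 256.8, 357.0, 276.9] med [ 0.377 -0.08   0.03 ] lo [ 0.352 -0.105  0.019] hi [ 0.403 -0.056  0.046]
jaw 0.71 [333.0, 196.6, 350.3, 219.8] med [ 0.544 -0.067  0.039] lo [ 0.51 -0.09  0.03] hi [ 0.578 -0.046  0.077]
part 0.57 [333.7, 179.1, 351.2, 196.3] med [ 0.605 -0.068  0.03 ] lo [ 0.581 -0.1    0.022] hi [ 0.635 -0.04   0.061]
part 0.55 [420.6, 153.0, 456.8, 187.4] med [ 0.654 -0.362  0.012] lo [ 0.612 -0.413  0.003] hi [ 0.703 -0.32   0.056]
square_blank 0.74 [296.8, 181.7, 320.2, 204.7] med [0.593 0.034 0.033] lo [0.563 0.004 0.026] hi [0.626 0.065 0.039]
round_blank 0.64 [368.0, 178.9, 388.8, 205.8] med [ 0.586 -0
[... 2609 characters left out ...]
 180.2, 425.3, 305.9] med [ 0.534 -0.116  0.026] lo [ 0.459 -0.22   0.004] hi [0.668 0.07  0.041]
flux 0.8 [434.0, 191.8, 455.7, 233.4] med [ 0.766 -0.168  0.047] lo [ 0.756 -0.18   0.006] hi [ 0.785 -0.149  0.091]
tipcleaner 0.63 [244.3, 251.2, 273.4, 284.5] med [ 0.374 -0.094  0.027] lo [ 0.352 -0.108  0.005] hi [ 0.402 -0.066  0.044]
tipcleaner 0.59 [399.7, 190.4, 433.0, 222.1] med [ 0.78  -0.079  0.011] lo [ 0.75  -0.138  0.001] hi [0.797 0.001 0.014]
cavity [(0.74, [357.0, 221.6])]
jaw_post [(0.82, [322.7, 213.5])]
part [(0.93, [478.8, 318.5]), (0.67, [467.7, 260.3]), (0.59, [355.6, 224.3])]
square_blank [(0.96, [327.8, 195.7])]
tray [(0.92, [374.4, 353.2])]
die [(0.56, [341.7, 237.2])]
```

View pics/top0.png

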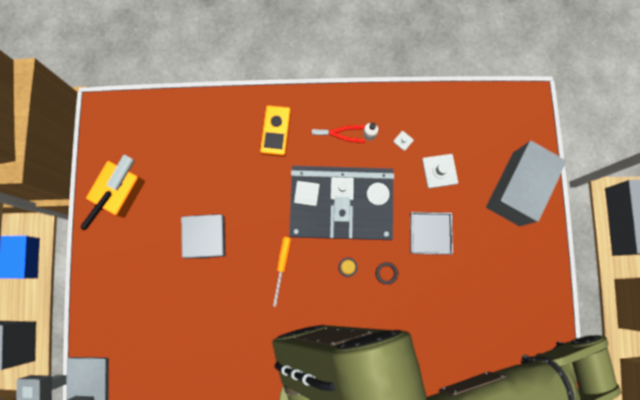

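View pics/side0.png

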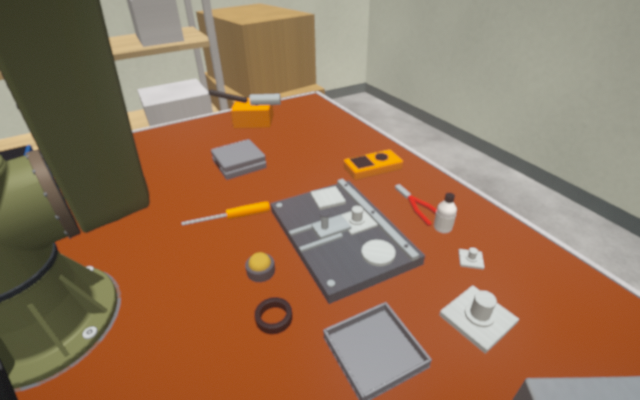

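The top view shows the die at columns 289–393, rows 166–241, with the rail on the far side and the jaw post near (340, 213). The square blank is near (306, 194), slightly turned. The part is in the cavity near (343, 187) and the tray is at (431, 232). The side view agrees. The bigger and smaller parts on the bench are look-alikes. Next I move above the die.

```bash
python3 -m handwheel '[[[30,40,10,0,0,-0.1],[60,75,20,0,0,-0.2],[90,110,30,0,0,-0.286],[115,140,40,0,0,-0.286],[140,170,50,0,0,-0.286],[165,200,50,0,0,-0.286],[190,230,50,0,0,-0.286],[215,265,50,0,0,-0.286],[240,295,50,0,0,-0.286],[265,325,50,0,0,-0.286],[290,355,50,0,0,-0.286],[315,385,50,0,0,-0.286]]]' 85
python3 -m handwheel '[[[20,30,0,0,0,0],[40,60,0,0,0,0],[40,72,0,0,0,0],[40,72,0,0,0,0],[40,72,0,0,0,0],[40,72,0,0,0,0]]]'
cat > look.py <<'E'
from h import *
import sys
def look(tag,names=('part','square_blank','round_blank','jaw')):
    p,T=pose('wrist'); im,d=robot.camera('wrist'); cv2.imwrite(f'pics/{tag}.png',im[:,:,::-1]); np.save(f'{tag}.npy',d)
    s=robot.get_state(); print(s['clock'],s['position'].round(4) if hasattr(s['position'],'round') else s['position'],'yaw',R.from_quat(s['tool_rot']).as_rotvec())
    for n in names:
        for m in robot.masks_of(n,'wrist')[:2]:
            if m['p']<.3: continue
            P=cloud(p,T,d,m['mask'])
            if len(P)<5: continue
            c=max(cv2.findContours(m['mask'].astype(np.uint8),0,1)[0],key=len)[:,0]
            r=cv2.minAreaRect(np.float32(at_z(p,T,c,np.median(P[:,2]))[:,:2]*1000))
            print(n,round(m['p'],2),np.round(m['rect']),'med',np.median(P,0).round(4),'lo',np.percentile(P,2,0).round(4),'hi',np.percentile(P,98,0).round(4),'rect',np.round(r[0],1),np.round(r[1],1),round(r[2],1))
    return p,T,im,d
E
python3 - <<'E'
from look import *
p,T,im,d=look('w1'); print(T.round(3).tolist())
for n,z in [('cavity',.025),('jaw_post',.07),('part',.021),('square_blank',.025)]:
    for l in robot.landmark_of(n,'wrist')[:2]: print(n,round(l['p'],2),np.round(l['centre']),at_z(p,T,l['centre'],z).round(4))
for c,L in {'top':dict(cavity=[342.2,187.2],jaw_post=[340.5,212.8],square_blank=[305.6,194.2],tray=[428.2,231]),'side':dict(cavity=[357,221.6],jaw_post=[322.7,213.5],square_blank=[327.8,195.7],tray=[374.4,353.2])}.items():
    q,U=pose(c)
    for n,uv in L.items(): print(c,n,at_z(q,U,uv,dict(cavity=.025,jaw_post=.07,square_blank=.025,tray=0)[n]).round(4))
E
```

```text
clock: 2.8
position: [0.4692, -0.1429, 0.2986]
tool_rot: [1.0, -0.0, 0.0, 0.0]
wrist_force: [0.8, -0.9, 0.3]
grip_width: 0.995
clock: 3.3
position: [0.5079, -0.0737, 0.2984]
tool_rot: [1.0, -0.0, 0.0, 0.0]
wrist_force: [0.1, -0.7, -0.2]
grip_width: 0.997
3.35 [ 0.5079 -0.0739  0.2984] yaw [ 3.14138892e+00 -2.18235331e-03  3.67368044e-04]
part 0.83 [504.   3. 580.  85.] med [ 0.6559 -0.3538  0.0116] lo [ 0.6135 -0.4089  0.0034] hi [ 0.7025 -0.3176  0.0546] rect [ 657.9 -365.4] [ 92.1 104.4] 6.8
part 0.82 [289.  51. 340. 112.] med [ 0.6087 -0.069   0.0294] lo [ 0.5792 -0.1003  0.027 ] hi [ 0.6381 -0.0376  0.0599] rect [607.3 -69.3] [66.2 65.7] 87.0
square_blank 0.97 [204.  63. 262. 120.] med [0.5955 0.0334 0.0331] lo [0.5622 0.0009 0.0308] hi [0.6263 0.066  0.0349] rect [594.6  33.7] [66.6 65.4] 81.0
round_blank 0.84 [368.  72. 420. 121.] med [ 0.5883 -0.1725  0.033 ] lo [ 0.5595 -0.2016  0.031 ] hi [ 0.6168 -0.1437  0.0346] rect [ 587.8 -172.8] [63.6 61.9] 66.1
jaw 0.77 [294. 103. 334. 159.] med [ 0.547  -0.066   0.0386] lo [ 0.5117 -0.0875  0.0365] hi [ 0.5793 -0.0447  0.076 ] rect [545.1 -65.9] [44.3 71.3] 86.8
[[-0.001, 0.956, 0.293, 0.582], [-1.0, -0.001, -0.001, -0.074], [-0.001, -0.293, 0.956, 0.424], [0.0, 0.0, 0.0, 1.0]]
jaw_post 0.64 [313. 150.] [[ 0.5268 -0.0674  0.07  ]]
part 0.91 [316.  80.] [[ 0.6109 -0.0708  0.021 ]]
part 0.56 [533.  44.] [[ 0.6572 -0.3478  0.021 ]]
square_blank 0.78 [236.  94.] [[0.5928 0.0331 0.025 ]]
top cavity [[ 0.6096 -0.0726  0.025 ]]
top jaw_post [[ 0.5281 -0.0631  0.07  ]]
top square_blank [[0.5914 0.0348 0.025 ]]
top tray [[ 0.4771 -0.3237  0.    ]]
side cavity [[ 0.6082 -0.0713  0.025 ]]
side jaw_post [[ 0.5307 -0.0591  0.07  ]]
side square_blank [[0.6021 0.0445 0.025 ]]
side tray [[ 0.4704 -0.3293  0.    ]]
```

View pics/w1.png

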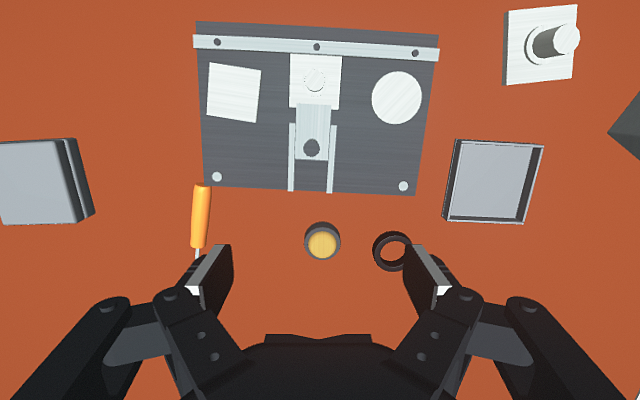

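The wrist view shows the part at (315, 80), the post at (312, 148), the square blank at (234, 92) and the round blank at (397, 97). The die is turned about −3° in yaw. I'll refine the post and rail from the same picture.

```bash
python3 - <<'E'
from look import *
p,T=pose('wrist'); d=np.load('w1.npy'); P=cloud(p,T,d,d>0)
def show(n,Q): print(n,len(Q),Q.mean(0).round(4),Q.min(0).round(4),Q.max(0).round(4))
X,Y,Z=P.T
show('post',P[(X>.5)&(X<.56)&(abs(Y+.066)<.03)&(Z>.066)&(Z<.09)])
show('hub',P[(abs(X-.608)<.03)&(abs(Y+.07)<.03)&(Z>.054)&(Z<.07)])
r=P[(X>.62)&(X<.67)&(Y>-.21)&(Y<.06)&(Z>.031)&(Z<.045)]
# front edge of rail per y bin
b=[(y,np.min(r[abs(r[:,1]-y)<.005,0]),np.max(r[abs(r[:,1]-y)<.005,0])) for y in np.arange(-.2,.06,.02) if (abs(r[:,1]-y)<.005).any()]
b=np.array(b); print(b.round(4)); print(np.polyfit(b[:,0],b[:,1],1),np.polyfit(b[:,0],b[:,2],1))
t=P[(X>.38)&(X<.56)&(Y<-.24)&(Y>-.42)&(Z>.015)&(Z<.03)]; show('tray',t); print(cv2.minAreaRect(np.float32(t[:,:2]*1000)))
E
```

```text
post 218 [ 0.531  -0.0644  0.0753] [ 0.5211 -0.0741  0.0727] [ 0.5403 -0.055   0.0776]
hub 339 [ 0.6078 -0.0685  0.0589] [ 0.5957 -0.0799  0.0542] [ 0.6189 -0.0565  0.0609]
[[-0.2     0.6334  0.6474]
 [-0.18    0.6344  0.6494]
 [-0.16    0.6353  0.6503]
 [-0.14    0.6362  0.6512]
 [-0.12    0.6372  0.6521]
 [-0.1     0.6383  0.6532]
 [-0.08    0.6203  0.6542]
 [-0.06    0.6203  0.6553]
 [-0.04    0.6411  0.6567]
 [-0.02    0.6424  0.658 ]
 [-0.      0.6204  0.6593]
 [ 0.02    0.6206  0.6594]
 [ 0.04    0.6208  0.6606]]
[-0.05376617  0.62651106] [0.05403292 0.65872272]
tray 1329 [ 0.472  -0.3264  0.0201] [ 0.4086 -0.3881  0.015 ] [ 0.5341 -0.2629  0.0238]
((471.52435302734375, -325.970703125), (121.55709075927734, 121.54771423339844), 87.16905975341797)
```

```bash
python3 -m handwheel '[[[23,9,-40,0,0,-0.054],[23,9,-80,0,0,-0.054],[23,9,-120,0,0,-0.054],[23,9,-160,0,0,-0.054],[23,9,-200,0,0,-0.054],[23,9,-220,0,0,-0.054],[23,9,-236,0,0,-0.054],[23,9,-236,0,0,-0.054],[23,9,-236,0,0,-0.054]]]' 50
python3 -m handwheel '[[[0,0,0,0,0,0],[0,0,0,0,0,0],[0,0,0,0,0,0],[0,0,0,0,0,0],[0,0,0,0,0,0],[0,0,0,0,0,0]]]' 0
```

```text
clock: 4.5
position: [0.5312, -0.0638, 0.0622]
tool_rot: [1.0, -0.027, -0.001, -0.0]
wrist_force: [-0.1, -0.2, 0.3]
grip_width: 0.587
clock: 5.0
position: [0.532, -0.0656, 0.064]
tool_rot: [1.0, -0.027, 0.001, 0.001]
wrist_force: [-2.1, -15.1, 6.1]
grip_width: 0.166
```

```bash
python3 -m handwheel '[[[-6,-1,0,0,0,0],[-14,0,0,0,0,0],[-22,0,0,0,0,0],[-30,1,0,0,0,0],[-38,1,0,0,0,0],[-46,2,0,0,0,0],[-52,2,0,0,0,0],[-56,2,0,0,0,0],[-57,2,0,0,0,0],[-57,2,0,0,0,0],[-57,2,0,0,0,0]]]'
```

```text
clock: 5.92
position: [0.479, -0.063, 0.0641]
tool_rot: [1.0, -0.027, 0.007, 0.001]
wrist_force: [35.6, -7.2, -21.8]
grip_width: 0.163
```

```bash
python3 -m handwheel '[[[4,0,0,0,0,0],[4,0,0,0,0,0],[4,0,0,0,0,0],[4,0,0,0,0,0],[4,0,0,0,0,0]]]' 55
python3 -m handwheel '[[[0,0,30,0,0,0],[0,0,70,0,0,0],[40,-2,100,0,0,0],[80,-4,100,0,0,0],[90,-5,100,0,0,0],[90,-5,100,0,0,0],[90,-5,100,0,0,0]]]'
python3 - <<'E'
from look import *
p,T,im,d=look('w2'); P=cloud(p,T,d,d>0);X,Y,Z=P.T
for n,Q in [('post',P[(X>.44)&(X<.52)&(abs(Y+.063)<.03)&(Z>.066)&(Z<.08)]),('hub',P[(abs(X-.608)<.03)&(abs(Y+.07)<.03)&(Z>.056)&(Z<.07)])]:
  if len(Q):print(n,len(Q),Q.mean(0).round(4),Q.min(0).round(4),Q.max(0).round(4))
E
```

```text
clock: 6.33
position: [0.478, -0.0618, 0.0624]
tool_rot: [1.0, -0.027, -0.0, -0.0]
wrist_force: [0.0, -0.0, 0.1]
grip_width: 0.645
clock: 6.92
position: [0.568, -0.0667, 0.1616]
tool_rot: [1.0, -0.027, -0.001, -0.0]
wrist_force: [-0.3, -0.7, -1.2]
grip_width: 0.64
6.9667 [ 0.5674 -0.0667  0.1616] yaw [-3.14022744e+00  8.49615425e-02  2.47595364e-03]
part 0.79 [581.  21. 640. 129.] med [ 0.6548 -0.3387  0.0112] lo [ 0.6112 -0.3705  0.0007] hi [ 0.6976 -0.3166  0.0231] rect [ 654.7 -341. ] [91.4 62.1] 7.6
part 0.55 [280. 107. 358. 178.] med [ 0.6112 -0.0695  0.0293] lo [ 0.5775 -0.1     0.0276] hi [ 0.6383 -0.0387  0.0596] rect [607.9 -68.9] [64.9 62.6] 86.9
square_blank 0.94 [166. 122. 244. 205.] med [0.5968 0.0335 0.0331] lo [0.563  0.0015 0.0276] hi [0.6278 0.0657 0.0345] rect [595.2  33.2] [66.9 66. ] 80.3
round_blank 0.69 [399. 126. 474. 193.] med [ 0.59   -0.1724  0.0329] lo [ 0.5602 -0.202   0.0272] hi [ 0.6177 -0.1432  0.0343] rect [ 589.  -172.5] [65.4 63.1] 46.7
jaw 0.81 [295. 227. 344. 311.] med [ 0.4937 -0.0634  0.0387] lo [ 0.4607 -0.0846  0.035 ] hi [ 0.5292 -0.0425  0.0761] rect [486.  -62.9] [44.  91.9] 87.0
jaw 0.54 [  0. 225.  44. 337.] med [0.4615 0.2771 0.0196] lo [0.421  0.2743 0.0016] hi [0.5303 0.2852 0.0436] rect [461.2 272.7] [ 53.4 158.7] 66.7
post 412 [ 0.4795 -0.0626  0.0747] [ 0.4685 -0.0721  0.0661] [ 0.4882 -0.053   0.0775]
hub 720 [ 0.6082 -0.0694  0.059 ] [ 0.5961 -0.0811  0.0564] [ 0.6195 -0.0578  0.0616]
```

View pics/w2.png

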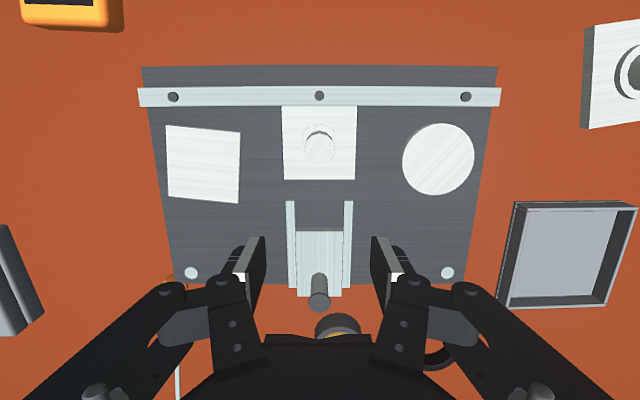

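```bash
python3 -m handwheel '[[[40,-2.5,0,0,0,0],[40,-2.5,-35,0,0,0],[40,-2.5,-70,0,0,0],[40,-2.5,-95,0,0,0],[40,-2.5,-108,0,0,0],[40,-2.5,-108,0,0,0],[40,-2.5,-108,0,0,0]]]'
python3 -m handwheel '[[[0,0,0,0,0,0],[0,0,0,0,0,0],[0,0,0,0,0,0],[0,0,0,0,0,0],[0,0,0,0,0,0],[0,0,0,0,0,0]]]' 0
python3 -m handwheel '[[[0,0,4,0,0,0],[0,0,10,0,0,0],[0,0,20,0,0,0],[0,0,40,0,0,0],[0,0,60,0,0,0],[0,0,60,0,0,0]]]'
```

```text
clock: 7.75
position: [0.6084, -0.0694, 0.0551]
tool_rot: [1.0, -0.027, 0.0, 0.0]
wrist_force: [0.1, -0.1, 1.1]
grip_width: 0.643
clock: 8.25
position: [0.609, -0.0695, 0.0558]
tool_rot: [1.0, -0.027, 0.001, 0.0]
wrist_force: [-0.5, -0.5, 5.8]
grip_width: 0.258
clock: 8.75
position: [0.6099, -0.0696, 0.1191]
tool_rot: [1.0, -0.027, 0.003, 0.0]
wrist_force: [0.9, -1.1, 0.7]
grip_width: 0.253
```

```bash
python3 -m handwheel '[[[-10,-15,0,0,0,0],[-25,-45,0,0,0,0],[-42,-80,0,0,0,0],[-60,-115,0,0,0,0],[-78,-148,0,0,0,0],[-96,-182,0,0,0,0],[-114,-215,0,0,0,0],[-128,-242,0,0,0,0],[-136,-257,0,0,0,0],[-136,-257,0,0,0,0],[-136,-257,0,0,0,0]]]'
python3 -m handwheel '[[[0,0,-20,0,0,0],[0,0,-40,0,0,0],[0,0,-55,0,0,0],[0,0,-65,0,0,0],[0,0,-70,0,0,0],[0,0,-73,0,0,0],[0,0,-73,0,0,0],[0,0,-73,0,0,0]]]'
```

```text
clock: 9.67
position: [0.4718, -0.3267, 0.1141]
tool_rot: [1.0, -0.028, -0.0, -0.0]
wrist_force: [0.2, 0.9, -1.4]
grip_width: 0.255
clock: 10.33
position: [0.4727, -0.3264, 0.042]
tool_rot: [1.0, -0.027, 0.0, 0.0]
wrist_force: [0.2, 0.4, -1.6]
grip_width: 0.257
```

```bash
python3 -m handwheel '[[[0,0,-2,0,0,0],[0,0,-3,0,0,0],[0,0,-3,0,0,0]]]'
python3 -m handwheel '[[[0,0,0,0,0,0],[0,0,0,0,0,0],[0,0,0,0,0,0],[0,0,0,0,0,0],[0,0,30,0,0,0],[0,0,70,0,0,0],[-20,40,110,0,0,0],[-20,80,140,0,0,0],[-20,110,140,0,0,0],[-20,110,140,0,0,0],[-20,110,140,0,0,0]]]' 50
python3 - <<'E'
from look import *
p,T,im,d=look('w3',('part','tray','square_blank','round_blank'))
E
```

```text
clock: 10.58
position: [0.4726, -0.3266, 0.0393]
tool_rot: [1.0, -0.027, 0.001, 0.0]
wrist_force: [-2.2, 2.0, 6.9]
grip_width: 0.253
clock: 11.5
position: [0.4526, -0.2144, 0.1798]
tool_rot: [1.0, -0.026, 0.001, 0.0]
wrist_force: [0.5, -0.1, -0.4]
grip_width: 0.585
11.55 [ 0.4525 -0.2158  0.1788] yaw [ 3.13981843e+00 -8.23410013e-02  1.79575355e-03]
part 0.78 [394. 121. 462. 188.] med [ 0.4751 -0.3206  0.0122] lo [ 0.441  -0.3563  0.01  ] hi [ 0.5019 -0.2942  0.0427] rect [ 471.6 -325. ] [66. 64.] 86.6
part 0.73 [429.   1. 474.   8.] med [ 0.6093 -0.3362  0.0071] lo [ 6.071e-01 -3.611e-01 -5.000e-04] hi [ 0.612  -0.3256  0.0124] rect [ 608.  -342.5] [39.5  6.6] 88.4
tray 0.9 [367.  96. 501. 215.] med [ 0.4772 -0.3329  0.0044] lo [ 0.4133 -0.3854  0.0025] hi [ 0.5303 -0.2664  0.0226] rect [ 468.6 -331.5] [131.2 126.4] 87.0
round_blank 0.96 [222.   4. 299.  68.] med [ 0.5865 -0.1734  0.0331] lo [ 0.5591 -0.2021  0.0308] hi [ 0.6102 -0.1447  0.0346] rect [ 583.5 -172.8] [63.  55.1] 86.5
```

View pics/w3.png

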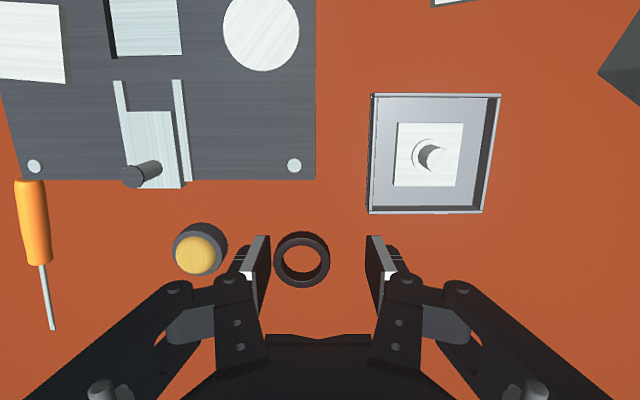

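The part lies in the tray at (430, 155), hub up and centred to about 1 mm. The cavity is open at (147, 25). Next I hover over the square blank with the fingers at 76 mm and measure fingertip height from depth.

```bash
python3 -m handwheel '[[[15,26,0,0,0,0],[34,60,0,0,0,0],[53,94,0,0,0,0],[72,128,0,0,0,0],[91,160,0,0,0,0],[110,194,0,0,0,0],[128,226,0,0,0,0],[142,249,-20,0,0,0],[142,249,-55,0,0,0],[142,249,-80,0,0,0],[142,249,-90,0,0,0],[142,249,-90,0,0,0]]]' 76
python3 - <<'E'
from look import *
print(robot.nose_length)
p,T,im,d=look('w4',('square_blank','round_blank')); s=robot.get_state(); print(s['grip_width'])
Tt=np.eye(4);Tt[:3,:3]=R.from_quat(s['tool_rot']).as_matrix();Tt[:3,3]=s['position']
P=cloud(p,T,d,d>0); Q=(np.c_[P,np.ones(len(P))]@np.linalg.inv(Tt).T)[:,:3]
m=(abs(abs(Q[:,1])-.045)<.02)&(abs(Q[:,0])<.02)&(Q[:,2]<.045)
for sg in (1,-1):
    F=Q[m&(Q[:,1]*sg>0)]; print(sg,len(F),np.percentile(F,[1,50,99],axis=0).round(4).tolist() if len(F) else '', F[:,2].max() if len(F) else '')
E
```

```text
clock: 12.75
position: [0.5932, 0.0319, 0.0853]
tool_rot: [1.0, -0.028, -0.003, 0.0]
wrist_force: [-0.1, 0.1, 0.6]
grip_width: 0.888
0.017
12.8 [0.5942 0.0319 0.0876] yaw [ 3.14032138e+00 -8.68057651e-02 -3.05590985e-03]
square_blank 0.76 [264. 162. 375. 268.] med [0.5983 0.0341 0.033 ] lo [0.5636 0.0019 0.0279] hi [0.6285 0.066  0.0343] rect [595.8  34.2] [65.3 66.9] 80.6
round_blank 0.77 [565. 164. 639. 251.] med [ 0.5895 -0.1633  0.0327] lo [ 0.5599 -0.1882  0.0259] hi [ 0.6186 -0.1416  0.0341] rect [ 586.8 -160.8] [67.3 50.8] 16.0
round_blank 0.63 [ 62.   2. 209.  36.] med [0.721  0.1249 0.0288] lo [0.713  0.095  0.0083] hi [0.7299 0.1646 0.0313] rect [719.7 128.1] [80.8 17.9] 84.9
0.886729568336405
1 14803 [[-0.013, 0.0255, -0.0741], [0.0084, 0.0556, -0.0496], [0.0155, 0.0646, 0.006]] 0.012253003105415702
-1 14817 [[-0.0129, -0.0647, -0.0741], [0.0084, -0.0555, -0.0496], [0.0155, -0.0255, 0.0058]] 0.012101088319957654
```

View pics/w4.png

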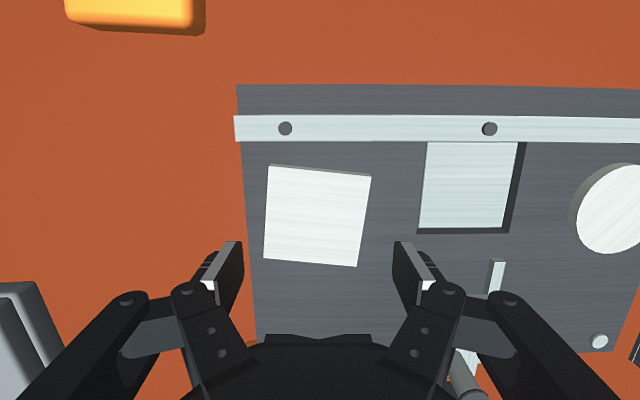

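The blank is at (318, 215) and the cavity at (470, 187), with a clear path between them along the rail. I descend straddling the blank.

```bash
python3 -m handwheel '[[[1,1.5,-20,0,0,0],[1,1.5,-40,0,0,0],[1,1.5,-49,0,0,0],[1,1.5,-49,0,0,0],[1,1.5,-49,0,0,0]]]'
python3 -m handwheel '[[[0,0,-1,0,0,0],[0,0,-2,0,0,0],[0,0,-3,0,0,0],[0,0,-3,0,0,0]]]'
python3 -m handwheel '[[[0,0,-1,0,0,0],[0,0,-2,0,0,0],[0,0,-3,0,0,0],[0,0,-3,0,0,0]]]'
```

```text
clock: 13.32
position: [0.5958, 0.034, 0.0405]
tool_rot: [1.0, -0.027, 0.001, -0.0]
wrist_force: [-1.2, -0.3, -0.5]
grip_width: 0.885
clock: 13.65
position: [0.5954, 0.0342, 0.0366]
tool_rot: [1.0, -0.027, 0.0, -0.0]
wrist_force: [-0.6, -0.1, -0.6]
grip_width: 0.889
clock: 13.98
position: [0.5951, 0.0342, 0.033]
tool_rot: [1.0, -0.027, -0.0, 0.0]
wrist_force: [-0.3, 0.1, -0.9]
grip_width: 0.887
```

```bash
python3 -m handwheel '[[[0,0,1,0,0,0],[0,0,1,0,0,0],[0,0,1,0,0,0],[0,0,1,0,0,0]]]' 67
python3 -m handwheel '[[[0,0,0,0,0,0],[0,0,0,0,0,0],[0,0,0,0,0,0],[0,0,0,0,0,0]]]' 62
```

```text
clock: 14.32
position: [0.5959, 0.0342, 0.0352]
tool_rot: [1.0, -0.027, 0.001, -0.0]
wrist_force: [0.3, -0.6, 7.0]
grip_width: 0.785
clock: 14.65
position: [0.5965, 0.0342, 0.0363]
tool_rot: [1.0, -0.027, 0.002, -0.0]
wrist_force: [-2.8, -0.7, 17.0]
grip_width: 0.741
```

```bash
python3 -m handwheel '[[[0,0,3,0,0,0],[3,0,3,0,0,0],[6,0,3,0,0,0],[9,0,3,0,0,0],[12,-1,3,0,0,0],[14,-1,3,0,0,0],[14,-1,3,0,0,0],[14,-1,3,0,0,0]]]'
python3 -m handwheel '[[[1,0,0,0,0,0],[2,0,0,0,0,0],[3,0,0,0,0,0],[3,0,0,0,0,0],[3,0,0,0,0,0]]]'
```

```text
clock: 15.32
position: [0.6092, 0.0331, 0.037]
tool_rot: [1.0, -0.027, -0.0, 0.0]
wrist_force: [0.6, -0.1, -0.4]
grip_width: 0.735
clock: 15.73
position: [0.6119, 0.0332, 0.0371]
tool_rot: [1.0, -0.027, -0.0, 0.0]
wrist_force: [-3.3, -1.1, -0.5]
grip_width: 0.74
```

```bash
python3 -m handwheel '[[[-0.3,-6,0,0,0,0],[-0.8,-15,0,0,0,0],[-1.3,-25,0,0,0,0],[-1.8,-35,0,0,0,0],[-2.4,-45,0,0,0,0],[-2.9,-55,0,0,0,0],[-3.5,-65,0,0,0,0],[-4,-75,0,0,0,0],[-4.4,-83,0,0,0,0],[-4.8,-90,0,0,0,0],[-4.8,-90,0,0,0,0]]]'
python3 - <<'E'
from look import *
p,T,im,d=look('w5',('square_blank',))
for l in robot.landmark_of('cavity','wrist')[:2]: print(l['p'],l['centre'],at_z(p,T,l['centre'],.025))
E
```

```text
clock: 16.65
position: [0.6071, -0.0591, 0.0372]
tool_rot: [1.0, -0.028, -0.0, 0.0]
wrist_force: [-5.3, -3.3, -0.6]
grip_width: 0.738
16.7 [ 0.6071 -0.0587  0.0372] yaw [ 3.13966102e+00 -8.75199356e-02 -1.09672223e-03]
square_blank 0.93 [253. 194. 396. 322.] med [ 0.6105 -0.0594  0.0338] lo [ 0.5752 -0.0904  0.0315] hi [ 0.6386 -0.0282  0.035 ] rect [607.3 -58.9] [64.3 66.6] 81.2
```

View pics/w5.png

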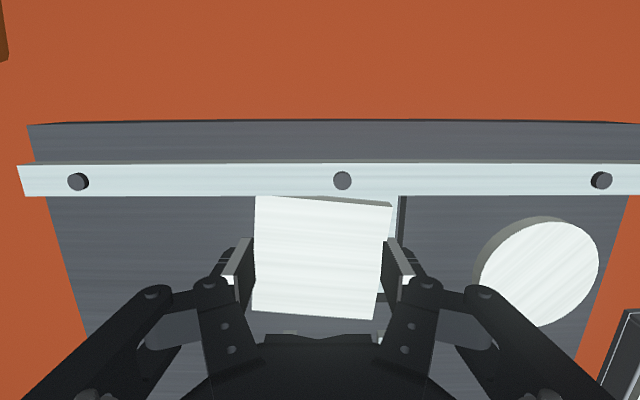

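The blank is at (325, 258), and the cavity's far end shows at (400, 220). The blank is still turned about 5° against the rail, so the grip did not square it. I'll turn it with the tool, then press it to the rail.

```bash
python3 -m handwheel '[[[-2,0,0,0,0,0],[-2,0,0,0,0,0.05],[-2,0,0,0,0,0.09],[-2,0,0,0,0,0.09],[-1,0,0,0,0,0.09],[0,0,0,0,0,0.09],[1,0,0,0,0,0.09],[2,0,0,0,0,0.09],[2,0,0,0,0,0.09]]]'
python3 - <<'E'
from look import *
p,T,im,d=look('w6',('square_blank',))
P=cloud(p,T,d,d>0);m=(P[:,2]>.0305)&(P[:,2]<.0345)&(abs(P[:,0]-.607)<.04)&(abs(P[:,1]+.059)<.026)&(P[:,0]<.632)
A=np.c_[P[m][:,:2],np.ones(m.sum())];print('tilt',np.linalg.lstsq(A,P[m][:,2],rcond=None)[0])
E
```

```text
clock: 17.55
position: [0.6095, -0.0569, 0.0372]
tool_rot: [1.0, 0.018, -0.0, 0.0]
wrist_force: [-0.7, 0.3, -1.2]
grip_width: 0.74
17.6 [ 0.6095 -0.0569  0.0372] yaw [3.14107745e+00 5.57594207e-02 2.74101196e-05]
square_blank 0.97 [250. 195. 393. 318.] med [ 0.612  -0.0564  0.0339] lo [ 0.5782 -0.0872  0.0327] hi [ 0.6395 -0.0262  0.035 ] rect [608.4 -56.6] [64.7 64.4] 86.9
tilt [-0.00189736  0.00192479  0.03501493]
```

View pics/w6.png

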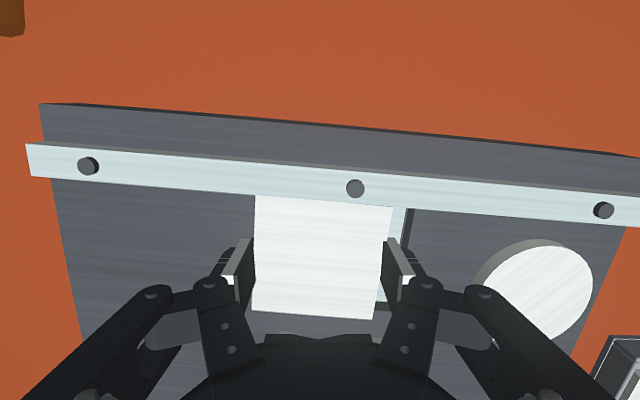

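The blank is now square (86.9°, the die's angle) and against the rail. Centre is at (608.4, −56.6) with about 12.4 mm still to go. I loosen the fingers, square the tool and push with the trailing finger.

```bash
python3 -m handwheel '[[[0,0,0,0,0,0],[0,0,0,0,0,0],[0,0,0,0,0,-0.05],[0,0,0,0,0,-0.09],[0,0,0,0,0,-0.09]]]' 69
python3 -m handwheel '[[[0,-2,0,0,0,0],[-0.2,-4,0,0,0,0],[-0.3,-6,0,0,0,0],[-0.4,-8,0,0,0,0],[-0.5,-10,0,0,0,0],[-0.6,-12,0,0,0,0],[-0.6,-12,0,0,0,0]]]'
python3 - <<'E'
from look import *
p,T,im,d=look('w7',('square_blank',))
E
```

```text
clock: 18.07
position: [0.6096, -0.0568, 0.0374]
tool_rot: [1.0, -0.028, 0.0, -0.0]
wrist_force: [0.9, -0.1, -0.0]
grip_width: 0.807
clock: 18.65
position: [0.6088, -0.0693, 0.0373]
tool_rot: [1.0, -0.027, 0.0, 0.0]
wrist_force: [-0.8, 0.9, -0.4]
grip_width: 0.805
18.7 [ 0.6088 -0.0691  0.0373] yaw [ 3.14040910e+00 -8.53953077e-02  1.59820087e-06]
square_blank 0.92 [244. 197. 383. 316.] med [ 0.6109 -0.066   0.0308] lo [ 0.5777 -0.0974  0.028 ] hi [ 0.6385 -0.0362  0.0336] rect [607.3 -66.1] [64.3 64.3] 87.1
```

```bash
python3 -m handwheel '[[[0,-1,0,0,0,0],[-0.1,-2,0,0,0,0],[-0.1,-3,0,0,0,0],[-0.1,-3.5,0,0,0,0],[-0.1,-3.5,0,0,0,0]]]'
python3 - <<'E'
from look import *
p,T,im,d=look('w8',('square_blank',))
E
```

```text
clock: 19.17
position: [0.6088, -0.0725, 0.0373]
tool_rot: [1.0, -0.027, 0.0, 0.0]
wrist_force: [-0.3, -0.8, 0.4]
grip_width: 0.809
19.2167 [ 0.6088 -0.0724  0.0373] yaw [ 3.14038984e+00 -8.51596038e-02  5.15017975e-05]
square_blank 0.83 [245. 200. 381. 312.] med [ 0.6097 -0.0697  0.0284] lo [ 0.5772 -0.1005  0.0271] hi [ 0.6368 -0.0389  0.0295] rect [606.6 -69.4] [64.9 62.9] 86.3
```

Dropped in: the blank's top is at 28.4 mm against 29 expected, level and centred. I lift, close the fingers and press.

```bash
python3 -m handwheel '[[[0,1,0,0,0,0],[0,3,10,0,0,0],[-1.5,3.5,30,0,0,0],[-1.5,3.5,40,0,0,0],[-1.5,3.5,40,0,0,0]]]' 72
python3 -m handwheel '[[[0,0,0,0,0,0],[0,0,0,0,0,0],[0,0,0,0,0,0],[0,0,0,0,0,0],[0,0,-10,0,0,0],[0,0,-20,0,0,0],[0,0,-26,0,0,0],[0,0,-26,0,0,0],[0,0,-26,0,0,0]]]' 0
python3 -m handwheel '[[[0,0,-2,0,0,0],[0,0,-4,0,0,0],[0,0,-5,0,0,0],[0,0,-6,0,0,0],[0,0,-6,0,0,0]]]'
```

```text
clock: 19.68
position: [0.6085, -0.0689, 0.0804]
tool_rot: [1.0, -0.027, 0.002, 0.0]
wrist_force: [1.1, -0.6, 0.0]
grip_width: 0.839
clock: 20.43
position: [0.607, -0.0688, 0.0505]
tool_rot: [1.0, -0.027, -0.001, -0.0]
wrist_force: [0.3, 0.5, 0.4]
grip_width: -0.003
clock: 20.85
position: [0.6073, -0.0688, 0.0453]
tool_rot: [1.0, -0.027, 0.0, 0.0]
wrist_force: [-0.2, 0.2, -0.5]
grip_width: -0.0
```

```bash
python3 -m handwheel '[[[0,0,-1,0,0,0],[0,0,-2,0,0,0],[0,0,-3,0,0,0],[0,0,-3,0,0,0]]]'
python3 -m handwheel '[[[0,0,-1,0,0,0],[0,0,-2,0,0,0],[0,0,-3,0,0,0],[0,0,-3,0,0,0],[0,0,-3,0,0,0]]]'
```

```text
clock: 21.18
position: [0.6074, -0.0689, 0.0426]
tool_rot: [1.0, -0.027, 0.0, 0.0]
wrist_force: [-1.5, 0.6, 4.1]
grip_width: -0.0
clock: 21.6
position: [0.6075, -0.0688, 0.0409]
tool_rot: [1.0, -0.027, 0.0, 0.0]
wrist_force: [-9.2, 2.2, 18.3]
grip_width: -0.005
```

```bash
python3 -m handwheel '[[[0,0,-2,0,0,0],[0,0,-3,0,0,0],[0,0,-4,0,0,0],[0,0,-4,0,0,0],[0,0,-4,0,0,0]]]'
python3 -m handwheel '[[[0,0,-2,0,0,0],[0,0,-3,0,0,0],[0,0,-3,0,0,0],[0,0,-3,0,0,0]]]'
```

```text
clock: 22.02
position: [0.6077, -0.0689, 0.0405]
tool_rot: [1.0, -0.027, 0.001, 0.0]
wrist_force: [-30.6, 5.0, 58.7]
grip_width: -0.0
clock: 22.35
position: [0.6079, -0.0689, 0.0402]
tool_rot: [1.0, -0.027, 0.001, 0.0]
wrist_force: [-47.2, 6.4, 89.1]
grip_width: -0.001
```

```bash
python3 -m handwheel '[[[0,0,8,0,0,0],[0,0,20,0,0,0],[0,0,50,0,0,0],[-20,0,80,0,0,0],[-50,0,110,0,0,0],[-50,0,110,0,0,0],[-50,0,110,0,0,0]]]'
python3 - <<'E'
from look import *
p,T,im,d=look('w9',('square_blank','round_blank','jaw'))
P=cloud(p,T,d,d>0);c=np.array([.607,-.069]);m=(abs(P[:,0]-c[0])<.027)&(abs(P[:,1]-c[1])<.027)
A=np.c_[P[m][:,:2]-c,np.ones(m.sum())];print('blank plane',np.linalg.lstsq(A,P[m][:,2],rcond=None)[0],m.sum())
for y in (-.12,.0,.03):
    k=(abs(P[:,0]-.6)<.02)&(abs(P[:,1]-y)<.008); print('die top',y,np.median(P[k][:,2]))
cv2.imwrite('pics/w9c.png',cv2.resize(im[60:300,160:480,::-1],None,fx=2,fy=2))
E
```

```text
clock: 22.93
position: [0.5573, -0.069, 0.1444]
tool_rot: [1.0, -0.027, 0.002, 0.0]
wrist_force: [0.7, 0.7, -0.5]
grip_width: -0.004
22.9833 [ 0.5574 -0.0689  0.1428] yaw [ 3.14021289e+00 -8.54140161e-02  1.97347766e-03]
square_blank 0.73 [275.  89. 360. 172.] med [ 0.6099 -0.0694  0.024 ] lo [ 0.5779 -0.1002  0.0226] hi [ 0.6387 -0.0386  0.0254] rect [608.1 -69.5] [65.  63.6] 87.7
round_blank 0.57 [403. 112. 482. 189.] med [ 0.59   -0.1721  0.0329] lo [ 0.56   -0.2017  0.0281] hi [ 0.6177 -0.1432  0.0344] rect [ 588.9 -172.6] [65.6 63.3] 47.1
jaw 0.76 [291. 226. 341. 318.] med [ 0.5266 -0.0641  0.0382] lo [ 0.4717 -0.087   0.0251] hi [ 0.5303 -0.0435  0.0757] rect [524.6 -65.4] [45.  16.9] 87.0
jaw 0.44 [314. 320. 322. 340.] med [ 0.4001 -0.0604  0.0131] lo [ 0.3883 -0.0649  0.0037] hi [ 0.4035 -0.0531  0.0243] rect [400.5 -59.9] [11.9 21.3] 86.9
blank plane [ 0.00307538 -0.00012317  0.02400127] 4312
die top -0.12 0.024960868602342354
die top 0.0 0.025108007412622965
die top 0.03 0.025220401660830755
```

View pics/w9c.png

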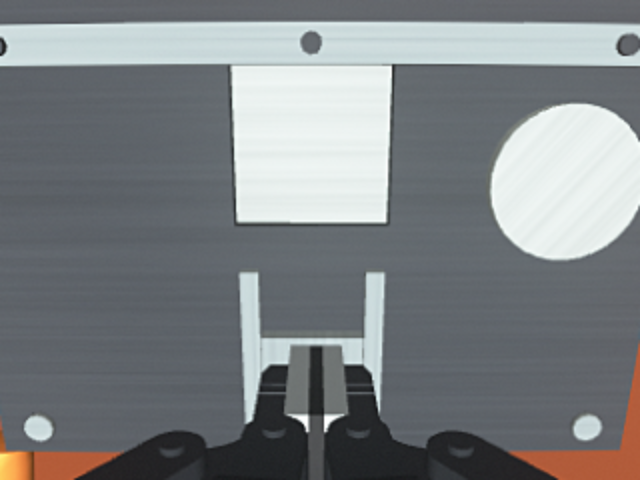

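The blank sits flush inside the cavity outline at crop (311, 145). Its top is at 24.0 mm and level, against a block top of 25.1 mm, so it is fully home. The jaw is still back and the round blank has not moved.

```bash
python3 -c "
from bench import robot
print(robot.hand_in(), robot.get_state()['clock'])"
```

```text
the job is handed in; nothing more can be done
the job is handed in; nothing more can be done
```

The job is done and handed in at about 23 s of the 72 s allowed. `hand_in` gives no verdict, so the results below are from my own measurements.

I pulled the jaw back by its post to the end stop. I then lifted the part by its hub and set it in the tray. The square blank I slid along the rail until it dropped into the cavity, and pressed it down with the closed fingers (about 89 N at the end).

| Check | Measured | Needed |
|---|---|---|
| Jaw drawn back | about 51 to 53 mm, end stop felt at 36 N | over 45 mm, then 40 mm at the end |
| Part in the tray | hub up, within about 1 mm of the middle | within 40 mm |
| Blank depth | top 1.0 mm below the block's top, so underside about 9 mm below | underside at least 7.5 mm below |
| Blank tilt | about 3 mrad | below 40 mrad |
| Blank centring | about 1 mm off | below 3 mm |
| Round blank | moved about 1 mm, within measuring error | below 30 mm |

- **Grip did not square the blank:** my first grip left it turned about 5° to the rail. I caught this in a picture and turned it square with the tool before it dropped in.
- **Jaw stroke:** the measured stroke is a little short of the nominal 55 mm, although the end stop was felt.
- **Not re-checked:** I did not look at the tray again after setting the part down, and did not measure the bystanders at the end. Nothing I did came near them.

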